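Find the loose service cover and push it open

ROBOT

A 7-joint arm with a two-finger parallel gripper is mounted at the origin on the work surface. World frame = base frame: x ahead of the robot, y to its left, z up, the work surface at z = 0. Lengths are in m, angles in rad, forces in N, time in s.
With the tool pointing down it reaches from about 0.35 to 0.9 m from the base axis. Payload 8.1 kg.
Tool frame: the origin (TCP) lies between the finger pads; the fingertips stand 19 mm ahead of it and the grasp point (between the pads) is the TCP; y points along the fingers, x is the direction in which the jaws open and shut, and the axes are right-handed (so a half turn about y gives the same grasp; the last joint's range is limited). The gripper opens to 92 mm and grips with 3 to 60 N. Pads are 19 mm wide; open, the fingers measure 130 mm over their backs; the gripper's body (75 mm by 190 mm) begins 47 mm behind the grasp point.
Start: joints at [1.126, 0.434, 0.025, 1.573, -0.012, 1.134, -0.075], TCP at [0.209, -0.589, 0.246] pointing down, gripper open.
Joint ranges: [-2.62, 2.62], [-0.44, 2.09], [-1.27, 1.32], [0.08, 2.57], [-1.32, 4.46], [0.12, 2], [-2.74, 2.74]. Speed limits (rad/s): [2.22, 2.22, 3.01, 3.01, 3.14, 3.14, 3.14].

INTERFACE

Orientations are given as a rotation vector (axis times angle).
In Python, from cell import arm gives the robot as it stands.
- The arm moves only by the tool move_arm, never from a script. Its argument "series" is a list of rows, each an object of numbers: "x", "y", "z": the shift along the tool's x, y, z in cm; "rx", "ry", "rz": the turn, a rotation vector about the tool's x, y, z in rad. In form: [{"x": .., "y": .., "z": .., "rx": .., "ry": .., "rz": ..}, ...]. A call has 1 to 12 rows; each row shifts and turns the pose as measured when the row begins, along the tool's axes as they then stand; what a row does not reach is not made up. A row lasts 1/8 s, in which the tool goes at most 62.5 mm and 10.7 degrees, less where a joint would pass 70% of its speed; a pose out of reach is approached as far as the arm can. A call is refused whole if a number of a shift passes 6.25 or a number of a turn 0.188, either way. A call with a gripper value outside its range is refused whole. "jaw" is the finger opening in cm, from 0 to 9.18, set as the call begins (left out, the last holds). The fingers move at their own pace and stop on an object; "newtons" is the grip in N (left out, the last holds). Time passes only in rows, so rows that do not move let the fingers close. It gives the time, the measured TCP pose, the force and the opening at its end, in the units of the state.
- arm.observe(): the state, without advancing time (a new reading comes with each control period).
- arm.get_image(name): name is "scene" or "top" or "wrist"; returns the picture (384x512x3 uint8, blue, green, red); there is no depth.
- arm.camera_params(name): a dict with "K" (3x3 intrinsics, pixels), "k1" (the pictures are not rectified: a ray, as slopes to the right and down, at radius r is drawn at 1 + k1 r^2 times it, then the intrinsics apply), "R" (3x3) and "t" (3): a world point X has camera coordinates R X + t; the wrist camera has in their place "tool_from_camera" (4x4, takes a point from camera to tool coordinates, whose origin is the TCP and whose axes are the tool frame's). Camera axes: x right, y down, z forward; pixel columns grow to the right and rows downward; lengths in m; the calibration is good to about 2 mm. A picture is of the moment at which its call begins: read the wrist's pose just before it. camera_params takes no time and is no camera call.
- arm.sign_off(): hands the job in, once; it reports no verdict.
The state is a dict: "clock": time; "joints": joint angles; "dq": joint speeds; "joint_efforts": joint torques, N m; "position": TCP position; "ee_rot": TCP orientation; "force": force on the tool from outside, world axes, zero at the start; "ft_torque": the same for the moment, N m; "width": opening from 0.0 (shut) to 1.0 (fully open).
Only numpy, scipy, OpenCV 4.12 (cv2) and the standard library are available. Lean on these libraries where they do the work, as an engineer would, in place of code of your own. Each camera call takes 0.05 s, during which the arm holds its last target.

TASK

One of the four white cover panels in the top of the grey service trunk is loose. Press gently with the fingertips on the blue strips, one panel after another, until you find the one that rocks, then push that panel down all the way open, leave it open and take the hand clear. Do not lean hard on the panels that sit firm, do not pick anything up, and leave the bottle, the beaker and the screwdriver where they are.

Things in the scene. Friction and masses are not known exactly. Their poses are not given: they have to be found in the camera images.
- trunk: grey bench-top service trunk, fixed: a box 140 mm (own x) by 430 mm (own y), 80 mm high, origin at the centre of its underside on the bench; own +x points away from the robot, yaw within 0.3 rad. Its flat top has four identical openings in a row, 100 mm apart along its y, each filled flush by a white cover panel.
- panel_a_pad (a point): centre of the blue strip (14 x 60 mm), the place to press, on the top face of a white panel (first of the row, 150 mm from the trunk's centre towards its +y). Panel: 90 mm (trunk's x) by 84 mm (y), 6 mm thick, top 80 mm above the bench. It pivots on a hidden axle along y, 40 mm from the strip's centre towards +x; its edges lie 20 mm from it towards -x, 70 mm towards +x. Axes as the trunk's; tilts with the panel.
- panel_b_pad (a point): centre of the blue strip (14 x 60 mm), the place to press, on the top face of a white panel (second, 50 mm towards +y). Panel: 90 mm (trunk's x) by 84 mm (y), 6 mm thick, top 80 mm above the bench. It pivots on a hidden axle along y, 40 mm from the strip's centre towards +x; its edges lie 20 mm from it towards -x, 70 mm towards +x. Axes as the trunk's; tilts with the panel.
- panel_c_pad (a point): centre of the blue strip (14 x 60 mm), the place to press, on the top face of a white panel (third, 50 mm towards -y). Panel: 90 mm (trunk's x) by 84 mm (y), 6 mm thick, top 80 mm above the bench. It pivots on a hidden axle along y, 40 mm from the strip's centre towards +x; its edges lie 20 mm from it towards -x, 70 mm towards +x. Axes as the trunk's; tilts with the panel.
- panel_d_pad (a point): centre of the blue strip (14 x 60 mm), the place to press, on the top face of a white panel (last, 150 mm towards -y). Panel: 90 mm (trunk's x) by 84 mm (y), 6 mm thick, top 80 mm above the bench. It pivots on a hidden axle along y, 40 mm from the strip's centre towards +x; its edges lie 20 mm from it towards -x, 70 mm towards +x. Axes as the trunk's; tilts with the panel.
- panel_a (a joint): tilt (rad) of that panel: 0 flush, grows as the strip goes down and the far edge rises (20 mm), stop at 0.75, other way -0.08. Three panels rest on hidden blocks and give under 2 mm; one, different each time and looking the same, is free: about 1.5 N on the strip tilts it and it stays as left. The bay under it is clear to 65 mm below the trunk's top.
- panel_b (a joint): tilt (rad) of that panel: 0 flush, grows as the strip goes down and the far edge rises (20 mm), stop at 0.75, other way -0.08. Three panels rest on hidden blocks and give under 2 mm; one, different each time and looking the same, is free: about 1.5 N on the strip tilts it and it stays as left. The bay under it is clear to 65 mm below the trunk's top.
- panel_c (a joint): tilt (rad) of that panel: 0 flush, grows as the strip goes down and the far edge rises (20 mm), stop at 0.75, other way -0.08. Three panels rest on hidden blocks and give under 2 mm; one, different each time and looking the same, is free: about 1.5 N on the strip tilts it and it stays as left. The bay under it is clear to 65 mm below the trunk's top.
- panel_d (a joint): tilt (rad) of that panel: 0 flush, grows as the strip goes down and the far edge rises (20 mm), stop at 0.75, other way -0.08. Three panels rest on hidden blocks and give under 2 mm; one, different each time and looking the same, is free: about 1.5 N on the strip tilts it and it stays as left. The bay under it is clear to 65 mm below the trunk's top.
- bottle: closed blue bottle, 60 mm across, 140 mm high, standing loose beyond the trunk, to be left alone; origin at the centre of its underside
- beaker: clear open beaker, 64 mm across, 80 mm high, standing loose beyond the trunk, to be left alone; origin at the centre of its underside
- screwdriver: screwdriver with an orange handle, 170 mm long, lying loose on the robot's side of the trunk, to be left alone; origin near the middle of its length on the bench, blade along its own +x

How it is judged:
By the outcome, as a careful person would: the job done as asked, in the order asked, and still so for the second after the job is handed in, with the robot touching nothing.
It also fails if it takes over 42 s, if anything falls off the work surface, if the arm or the gripper's body presses on something with over 40 N, if the wrist force passes 120 N, or if a joint passes its speed limit or range.

## Working session

There is one attempt and no reset: what is moved stays moved. The work goes in short steps, Python scripts to look and compute and a tool call to move; the robot and the scene stay as the last step left them, time stands still between calls to the robot, and variables do not carry over. Pictures are saved under pics/ and viewed, and the job is handed in when it is done.

Besides the shell and the picture viewer there is one more tool, called after "Call:" in YAML: its name, and indented under it one key for each argument. move_arm: Moves the arm, as the interface text tells. Its arguments: {"type":"object","properties":{"series":{"type":"array","items":{"type":"object","properties":{"x":{"type":"number"},"y":{"type":"number"},"z":{"type":"number"},"rx":{"type":"number"},"ry":{"type":"number"},"rz":{"type":"number"}}}},"jaw":{"type":"number"},"newtons":{"type":"number"}},"required":["series"]}

```bash
mkdir -p pics; ls; python3 - <<'E'
from cell import arm
import cv2
print(arm.observe())
for n in ("top","scene"):
    cv2.imwrite(f"pics/{n}0.png",arm.get_image(n))
    print(n,arm.camera_params(n))
print(arm.camera_params("wrist"))
E
```

```text
pics
{'clock': 0.0, 'joints': array([ 1.1263881 ,  0.43521022,  0.02494908,  1.57411223, -0.01159521,
        1.13402885, -0.07510056]), 'dq': array([-0.00084353, -0.0002674 ,  0.00117679, -0.00105395, -0.00133743,
       -0.00099195, -0.00041749]), 'joint_efforts': array([ 1.54472647e-03, -6.67846942e+01,  9.85511206e-01, -3.14451957e+01,
       -6.05343212e-02,  4.29864856e-02,  1.98214002e-04]), 'position': array([ 0.2092847 , -0.5883855 ,  0.24494677]), 'ee_rot': array([-1.35088565,  0.95489943, -0.95259295]), 'force': array([-0.74545873,  0.60919539,  0.4238905 ]), 'ft_torque': array([ 0.03637796, -0.02261564, -0.04580227]), 'width': 0.9979362616416727}
top {'K': array([[363.77851397,   0.        , 254.03857075],
       [  0.        , 363.77851397, 196.94536046],
       [  0.        ,   0.        ,   1.        ]]), 'k1': -0.11858338576651019, 'R': array([[ 0.0772347 , -0.99699571, -0.00586141],
       [-0.96891402, -0.0736708 , -0.23617418],
       [ 0.23503283,  0.02392005, -0.97169306]]), 't': array([0.0088171 , 0.56420496, 0.63078199])}
scene {'K': array([[450.76647378,   0. 
[... 209 characters left out ...]
      [ 0.48239272, -0.4118118 , -0.77311597],
       [-0.59065994,  0.49883458, -0.63425933]]), 't': array([-0.40423886, -0.1788394 ,  1.2883749 ])}
{'K': array([[270.81725692,   0.        , 255.2937052 ],
       [  0.        , 270.81725692, 194.10348255],
       [  0.        ,   0.        ,   1.        ]]), 'k1': -0.05369683005229686, 'tool_from_camera': array([[ 9.99999887e-01,  1.30191573e-04, -4.56417529e-04,
         1.43476660e-03],
       [ 4.74622205e-04, -2.75832960e-01,  9.61205469e-01,
        -1.40060978e-01],
       [-7.54146178e-07, -9.61205577e-01, -2.75832991e-01,
         7.40327317e-02],
       [ 0.00000000e+00,  0.00000000e+00,  0.00000000e+00,
         1.00000000e+00]])}
```

View pics/top0.png

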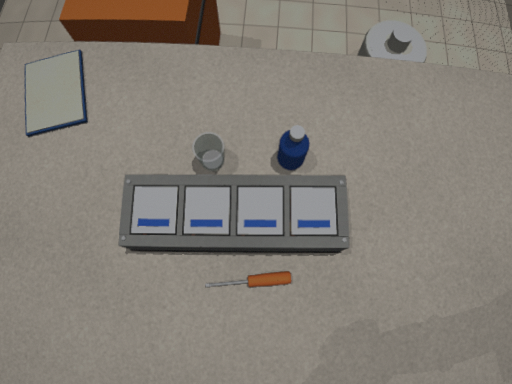

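View pics/scene0.png

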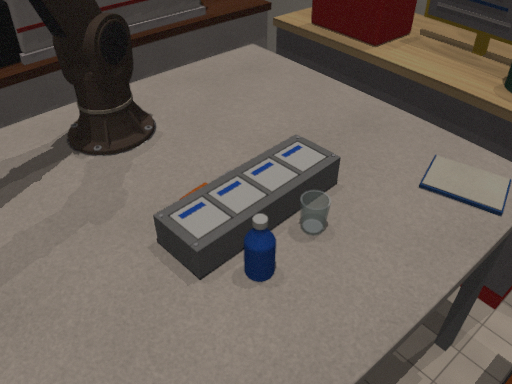

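```bash
cat > h.py <<'E'
from cell import arm
import numpy as np, cv2
from scipy.spatial.transform import Rotation as Ro
def back(cam,uv,z):
    p=arm.camera_params(cam);K=p["K"]
    D=np.array([p["k1"],0,0,0,0.])
    n=cv2.undistortPoints(np.array(uv,float).reshape(-1,1,2),K,D).reshape(-1,2)
    d=np.c_[n,np.ones(len(n))]@p["R"]; c=-p["R"].T@p["t"]
    return c+d*((z-c[2])/d[:,2])[:,None]
def blue(img,lo=(105,150,80)):
    m=cv2.inRange(cv2.cvtColor(img,cv2.COLOR_BGR2HSV),lo,(130,255,255))
    n,l,s,c=cv2.connectedComponentsWithStats(m)
    return [(tuple(c[i].round(1)),s[i].tolist()) for i in range(1,n) if s[i][4]>40]
def st():
    o=arm.observe();R=Ro.from_rotvec(o["ee_rot"])
    return o,o["position"],R.as_matrix()
def plan(pt,yaw):
    """delta in tool axes (cm) to put the TCP at pt, and turn for tool y down, tool x along trunk y"""
    o,p,R=st()
    c,s=np.cos(yaw),np.sin(yaw)
    ty=np.array([0,0,-1.]);tx=np.array([-s,c,0])
    if tx@R[:,0]<0: tx=-tx
    T=np.c_[tx,ty,np.cross(tx,ty)]
    rv=Ro.from_matrix(R.T@T).as_rotvec()
    print("t",o["clock"],"p",p.round(4),"F",o["force"].round(2),"w",round(o["width"],3))
    print("shift tool cm",(R.T@(np.array(pt)-p)*100).round(2),"norm",np.linalg.norm(pt-p).round(3),"turn",rv.round(4))
    return R
E
python3 - <<'E'
from h import *
for n in("top","scene"):
    b=blue(cv2.imread(f"pics/{n}0.png"));print(b)
    for c,s in b:
        print(n,c,s[4],back(n,[c],0.08)[0].round(4))
o,p,R=st();print(R.round(3))
print("screw",back("top",[(208,285),(290,278)],0.01).round(3))
E
```

```text
[((np.float64(294.3), np.float64(146.4)), [280, 131, 29, 26, 324]), ((np.float64(153.5), np.float64(222.3)), [138, 219, 31, 7, 174]), ((np.float64(206.0), np.float64(222.5)), [191, 220, 31, 6, 186]), ((np.float64(260.6), np.float64(223.2)), [245, 220, 31, 7, 172]), ((np.float64(313.6), np.float64(223.5)), [299, 221, 31, 6, 181])]
top (np.float64(294.3), np.float64(146.4)) 324 [ 0.6663 -0.019   0.08  ]
top (np.float64(153.5), np.float64(222.3)) 174 [0.4958 0.2358 0.08  ]
top (np.float64(206.0), np.float64(222.5)) 186 [0.5034 0.137  0.08  ]
top (np.float64(260.6), np.float64(223.2)) 172 [0.5099 0.0357 0.08  ]
top (np.float64(313.6), np.float64(223.5)) 181 [ 0.5167 -0.0625  0.08  ]
[((np.float64(291.7), np.float64(150.6)), [283, 146, 18, 10, 58]), ((np.float64(261.7), np.float64(168.3)), [253, 163, 20, 12, 72]), ((np.float64(228.6), np.float64(187.8)), [218, 181, 22, 14, 86]), ((np.float64(191.1), np.float64(210.0)), [179, 203, 25, 15, 106]), ((np.float64(259.4), np.float64(240.9)), [245, 230, 30, 22, 498])]
scene (np.float64(291.7), np.float64(150.6)) 58 [0.4962 0.2354 0.08  ]
scene (np.float64(261.7), np.float64(168.3)) 72 [0.5032 0.1349 0.08  ]
scene (np.float64(228.6), np.float64(187.8)) 86 [0.5099 0.0356 0.08  ]
scene (np.float64(191.1), np.float64(210.0)) 106 [ 0.5169 -0.0652  0.08  ]
scene (np.float64(259.4), np.float64(240.9)) 498 [ 0.6703 -0.0179  0.08  ]
[[ 0.335 -0.001  0.942]
 [-0.942  0.001  0.335]
 [-0.001 -1.    -0.   ]]
screw [[ 0.39   0.131  0.01 ]
 [ 0.416 -0.031  0.01 ]]
```

```bash
python3 - <<'E'
from h import *
plan(np.array([.517,-.064,.130]),0.0695)
E
```

```text
t 0.1 p [ 0.2093 -0.5884  0.245 ] F [ 0.02 -0.05  0.29] w 0.998
shift tool cm [-39.09  11.55  46.57] norm 0.619 turn [ 0.0003  0.2722 -0.0014]
```

Call:
move_arm:
  series:
    - {"x": -3.9, "y": 0.8, "z": 4.6}
    - {"x": -3.9, "y": 0.8, "z": 4.6}
    - {"x": -3.9, "y": 0.8, "z": 4.6}
    - {"x": -3.9, "y": 0.8, "z": 4.6}
    - {"x": -3.9, "y": 0.8, "z": 4.6}
    - {"x": -3.9, "y": 0.8, "z": 4.6}
    - {"x": -3.9, "y": 0.8, "z": 4.6}
    - {"x": -3.9, "y": 0.8, "z": 4.6}
    - {"x": -3.9, "y": 0.8, "z": 4.6}
  jaw: 0
  newtons: 10

```text
invalid input
```

```bash
python3 - <<'E'
from h import *
plan(np.array([.517,-.064,.130]),0.0695)
E
```

```text
t 0.1 p [ 0.2093 -0.5884  0.245 ] F [ 0.02 -0.05  0.29] w 0.998
shift tool cm [-39.09  11.55  46.57] norm 0.619 turn [ 0.0003  0.2722 -0.0014]
```

Call:
move_arm:
  series:
    - {"x": -3.9, "y": 0.8, "z": 4.6, "rx": 0, "ry": 0, "rz": 0}
  jaw: 0
  newtons: 10

```text
clock: 0.22
position: [0.2368, -0.539, 0.2367]
ee_rot: [-1.351, 0.96, -0.959]
force: [2.4, 0.7, -0.3]
width: 0.932
```

All six keys are needed in each row.

Call:
move_arm:
  series:
    - {"x": -3.9, "y": 0.8, "z": 4.6, "rx": 0, "ry": 0, "rz": 0}
    - {"x": -3.9, "y": 0.8, "z": 4.6, "rx": 0, "ry": 0, "rz": 0}
    - {"x": -3.9, "y": 0.8, "z": 4.6, "rx": 0, "ry": 0, "rz": 0}
    - {"x": -3.9, "y": 0.8, "z": 4.6, "rx": 0, "ry": 0, "rz": 0}
    - {"x": -3.9, "y": 0.8, "z": 4.6, "rx": 0, "ry": 0, "rz": 0}
    - {"x": -3.9, "y": 0.8, "z": 4.6, "rx": 0, "ry": 0, "rz": 0}
    - {"x": -3.9, "y": 0.8, "z": 4.6, "rx": 0, "ry": 0, "rz": 0}
    - {"x": -3.9, "y": 0.8, "z": 4.6, "rx": 0, "ry": 0, "rz": 0}
    - {"x": 0, "y": 0, "z": 0, "rx": 0, "ry": 0.1, "rz": 0}
  jaw: 0
  newtons: 10

```text
clock: 1.35
position: [0.4882, -0.1058, 0.1684]
ee_rot: [-1.312, 1.035, -1.03]
force: [-0.4, -1.0, 0.3]
width: 0.01
```

```bash
python3 - <<'E'
from h import *
plan(np.array([.517,-.064,.130]),0.0695)
E
```

```text
t 1.35 p [ 0.4882 -0.1058  0.1684] F [-0.45 -1.    0.33] w 0.01
shift tool cm [-3.38  3.84  3.79] norm 0.064 turn [ 0.0017  0.1678 -0.0022]
```

Call:
move_arm:
  series:
    - {"x": -1.7, "y": 1.9, "z": 1.9, "rx": 0, "ry": 0, "rz": 0}
    - {"x": -1.7, "y": 1.9, "z": 1.9, "rx": 0, "ry": 0, "rz": 0}
    - {"x": 0, "y": 0, "z": 0, "rx": 0, "ry": 0.165, "rz": 0}
    - {"x": 0, "y": 0, "z": 0, "rx": 0, "ry": 0, "rz": 0}

```text
clock: 1.85
position: [0.5175, -0.0612, 0.128]
ee_rot: [-1.243, 1.161, -1.154]
force: [0.5, 0.5, 0.2]
width: 0.002
```

```bash
python3 - <<'E'
from h import *
plan(np.array([.517,-.064,.105]),0.0695)
cv2.imwrite("pics/w1.png",arm.get_image("wrist"));cv2.imwrite("pics/t1.png",arm.get_image("top"))
plan(np.array([.517,-.064,.105]),0.0695)
E
```

```text
t 1.85 p [ 0.5175 -0.0612  0.128 ] F [0.46 0.46 0.15] w 0.002
shift tool cm [ 0.28  2.3  -0.06] norm 0.023 turn [ 0.0041  0.0011 -0.002 ]
t 1.95 p [ 0.5175 -0.0614  0.1283] F [-0.36 -0.51  0.8 ] w 0.006
shift tool cm [ 0.26  2.33 -0.06] norm 0.023 turn [ 0.0036  0.0036 -0.0021]
```

View pics/w1.png

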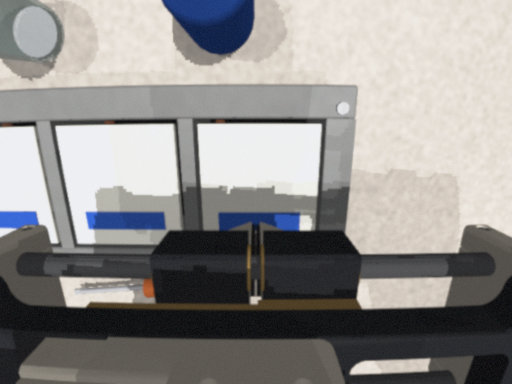

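Call:
move_arm:
  series:
    - {"x": 0.2, "y": 1.2, "z": 0, "rx": 0, "ry": 0, "rz": 0}
    - {"x": 0, "y": 0.8, "z": 0, "rx": 0, "ry": 0, "rz": 0}
    - {"x": 0, "y": 0, "z": 0, "rx": 0, "ry": 0, "rz": 0}

```text
clock: 2.33
position: [0.5171, -0.0646, 0.107]
ee_rot: [-1.245, 1.157, -1.15]
force: [-0.3, -0.0, 0.1]
width: 0.006
```

Panel d's strip (260,220) lies right beneath the closed fingertips (256,230); the bottle is clear. Next come small steps down.

Call:
move_arm:
  series:
    - {"x": 0, "y": 0.3, "z": 0, "rx": 0, "ry": 0, "rz": 0}
    - {"x": 0, "y": 0.3, "z": 0, "rx": 0, "ry": 0, "rz": 0}

```text
clock: 2.58
position: [0.5173, -0.0648, 0.1008]
ee_rot: [-1.245, 1.156, -1.15]
force: [-0.5, 0.6, -0.2]
width: 0.006
```

Call:
move_arm:
  series:
    - {"x": 0, "y": 0.2, "z": 0, "rx": 0, "ry": 0, "rz": 0}

```text
clock: 2.7
position: [0.5173, -0.0648, 0.0988]
ee_rot: [-1.245, 1.156, -1.15]
force: [-3.9, -0.2, 15.0]
width: 0.007
```

Call:
move_arm:
  series:
    - {"x": 0, "y": 0.1, "z": 0, "rx": 0, "ry": 0, "rz": 0}

```text
clock: 2.82
position: [0.5173, -0.0648, 0.0987]
ee_rot: [-1.245, 1.156, -1.151]
force: [-7.2, 0.1, 23.1]
width: 0.007
```

Panel d is firm: 15 to 23 N with no give. I'll retract and press the others more gently.

Call:
move_arm:
  series:
    - {"x": 0, "y": -1.0, "z": 0, "rx": 0, "ry": 0, "rz": 0}
    - {"x": -2.5, "y": -0.5, "z": 0, "rx": 0, "ry": 0, "rz": 0}
    - {"x": -5, "y": 0, "z": 0, "rx": 0, "ry": 0, "rz": 0}
    - {"x": -2.5, "y": 0, "z": 0, "rx": 0, "ry": 0, "rz": 0}
    - {"x": 0, "y": 0, "z": 0, "rx": 0, "ry": 0, "rz": 0}

```text
clock: 3.45
position: [0.5112, 0.0371, 0.1163]
ee_rot: [-1.242, 1.155, -1.154]
force: [1.1, -0.3, 0.7]
width: 0.005
```

```bash
python3 - <<'E'
from h import *
plan(np.array([.510,.0358,.101]),0.0695)
E
```

```text
t 3.45 p [0.5112 0.0371 0.1163] F [ 1.12 -0.31  0.72] w 0.005
shift tool cm [ 0.12  1.53 -0.13] norm 0.015 turn [-0.0008  0.0048 -0.0014]
```

Call:
move_arm:
  series:
    - {"x": 0.1, "y": 0.7, "z": -0.1, "rx": 0, "ry": 0, "rz": 0}
    - {"x": 0, "y": 0.6, "z": 0, "rx": 0, "ry": 0, "rz": 0}
    - {"x": 0, "y": 0.1, "z": 0, "rx": 0, "ry": 0, "rz": 0}

```text
clock: 3.82
position: [0.5104, 0.0327, 0.1013]
ee_rot: [-1.241, 1.157, -1.157]
force: [-1.1, -0.1, 0.1]
width: 0.007
```

Call:
move_arm:
  series:
    - {"x": 0, "y": 0.1, "z": 0, "rx": 0, "ry": 0, "rz": 0}

```text
clock: 3.95
position: [0.5104, 0.032, 0.1]
ee_rot: [-1.241, 1.157, -1.158]
force: [-0.5, 0.3, -0.3]
width: 0.002
```

Call:
move_arm:
  series:
    - {"x": -0.1, "y": 0.07, "z": 0, "rx": 0, "ry": 0, "rz": 0}

```text
clock: 4.08
position: [0.5103, 0.0326, 0.0992]
ee_rot: [-1.241, 1.158, -1.159]
force: [-1.2, -0.4, 1.4]
width: 0.004
```

Call:
move_arm:
  series:
    - {"x": 0, "y": 0.07, "z": 0, "rx": 0, "ry": 0, "rz": 0}

```text
clock: 4.2
position: [0.5103, 0.0326, 0.0988]
ee_rot: [-1.241, 1.158, -1.159]
force: [-3.8, -0.1, 11.9]
width: 0.004
```

c is firm (11.9 N, no give). On to b.

Call:
move_arm:
  series:
    - {"x": 0, "y": -1.0, "z": 0, "rx": 0, "ry": 0, "rz": 0}
    - {"x": -2.5, "y": -0.5, "z": 0, "rx": 0, "ry": 0, "rz": 0}
    - {"x": -5, "y": 0, "z": 0, "rx": 0, "ry": 0, "rz": 0}
    - {"x": -2.5, "y": 0, "z": 0, "rx": 0, "ry": 0, "rz": 0}
    - {"x": 0, "y": 0, "z": 0, "rx": 0, "ry": 0, "rz": 0}

```text
clock: 4.82
position: [0.5048, 0.1349, 0.1172]
ee_rot: [-1.237, 1.157, -1.161]
force: [0.2, -0.4, 0.1]
width: 0.005
```

```bash
python3 - <<'E'
from h import *
plan(np.array([.503,.1357,.101]),0.0695)
E
```

```text
t 4.825 p [0.5048 0.1349 0.1172] F [ 0.16 -0.39  0.06] w 0.005
shift tool cm [-0.09  1.62 -0.18] norm 0.016 turn [-0.0037 -0.0023 -0.0004]
```

Call:
move_arm:
  series:
    - {"x": -0.2, "y": 0.8, "z": -0.2, "rx": 0, "ry": 0, "rz": 0}
    - {"x": 0, "y": 0.7, "z": 0, "rx": 0, "ry": 0, "rz": 0}
    - {"x": 0, "y": 0, "z": 0, "rx": 0, "ry": 0, "rz": 0}

```text
clock: 5.2
position: [0.5028, 0.1337, 0.1012]
ee_rot: [-1.237, 1.159, -1.164]
force: [0.2, -0.6, -0.2]
width: 0.008
```

Call:
move_arm:
  series:
    - {"x": 0, "y": 0.1, "z": 0, "rx": 0, "ry": 0, "rz": 0}

```text
clock: 5.32
position: [0.5029, 0.133, 0.1001]
ee_rot: [-1.237, 1.16, -1.165]
force: [0.2, -0.2, 0.9]
width: 0.009
```

Call:
move_arm:
  series:
    - {"x": 0, "y": 0.07, "z": 0, "rx": 0, "ry": 0, "rz": 0}

```text
clock: 5.45
position: [0.503, 0.1326, 0.0993]
ee_rot: [-1.237, 1.16, -1.166]
force: [-0.7, 0.4, 1.8]
width: 0.003
```

Call:
move_arm:
  series:
    - {"x": -0.1, "y": 0.07, "z": 0, "rx": 0, "ry": 0, "rz": 0}

```text
clock: 5.58
position: [0.5031, 0.1333, 0.0987]
ee_rot: [-1.237, 1.16, -1.166]
force: [-0.6, -1.1, 2.0]
width: 0.007
```

Call:
move_arm:
  series:
    - {"x": 0, "y": 0.07, "z": 0, "rx": 0, "ry": 0, "rz": 0}

```text
clock: 5.7
position: [0.5031, 0.1334, 0.0981]
ee_rot: [-1.236, 1.16, -1.166]
force: [-0.4, -0.8, 1.4]
width: 0.01
```

Call:
move_arm:
  series:
    - {"x": 0, "y": 0.1, "z": 0, "rx": 0, "ry": 0, "rz": 0}
    - {"x": 0, "y": 0.1, "z": 0, "rx": 0, "ry": 0, "rz": 0}

```text
clock: 5.95
position: [0.5031, 0.1334, 0.0961]
ee_rot: [-1.236, 1.16, -1.166]
force: [0.1, -1.0, 1.4]
width: 0.004
```

Call:
move_arm:
  series:
    - {"x": 0, "y": 0.1, "z": 0, "rx": 0, "ry": 0, "rz": 0}
    - {"x": 0, "y": 0.1, "z": 0, "rx": 0, "ry": 0, "rz": 0}

```text
clock: 6.2
position: [0.5031, 0.1335, 0.094]
ee_rot: [-1.236, 1.16, -1.166]
force: [-0.7, -0.7, 2.0]
width: 0.009
```

Panel b gives 5 mm at about 1.5 N, so it is the loose one. I'll push it open.

Call:
move_arm:
  series:
    - {"x": 0, "y": 0.4, "z": 0, "rx": 0, "ry": 0, "rz": 0}
    - {"x": 0, "y": 0.4, "z": 0, "rx": 0, "ry": 0, "rz": 0}
    - {"x": 0, "y": 0.4, "z": 0, "rx": 0, "ry": 0, "rz": 0}

```text
clock: 6.58
position: [0.504, 0.1338, 0.0816]
ee_rot: [-1.235, 1.159, -1.167]
force: [-0.7, 0.0, 2.1]
width: 0.006
```

Call:
move_arm:
  series:
    - {"x": 0, "y": 0.2, "z": 0, "rx": 0, "ry": 0, "rz": 0}
    - {"x": 0, "y": 0.2, "z": 0, "rx": 0, "ry": 0, "rz": 0}

```text
clock: 6.82
position: [0.5038, 0.1338, 0.077]
ee_rot: [-1.235, 1.159, -1.166]
force: [-0.4, -0.6, 1.7]
width: 0.006
```

Call:
move_arm:
  series:
    - {"x": 0, "y": 0.15, "z": 0, "rx": 0, "ry": 0, "rz": 0}
    - {"x": 0, "y": 0.15, "z": 0, "rx": 0, "ry": 0, "rz": 0}

```text
clock: 7.08
position: [0.5036, 0.1339, 0.0737]
ee_rot: [-1.235, 1.159, -1.166]
force: [0.3, 0.2, 2.3]
width: 0.008
```

Call:
move_arm:
  series:
    - {"x": 0, "y": 0.15, "z": 0, "rx": 0, "ry": 0, "rz": 0}

```text
clock: 7.2
position: [0.5036, 0.1339, 0.0722]
ee_rot: [-1.235, 1.16, -1.166]
force: [-0.5, -1.5, 2.6]
width: 0.008
```

Call:
move_arm:
  series:
    - {"x": 0, "y": 0.1, "z": 0, "rx": 0, "ry": 0, "rz": 0}

```text
clock: 7.32
position: [0.5039, 0.1339, 0.0714]
ee_rot: [-1.235, 1.159, -1.166]
force: [-1.4, -1.5, 11.2]
width: 0.005
```

Call:
move_arm:
  series:
    - {"x": 0, "y": 0.1, "z": 0, "rx": 0, "ry": 0, "rz": 0}

```text
clock: 7.45
position: [0.5041, 0.134, 0.0711]
ee_rot: [-1.234, 1.159, -1.167]
force: [-4.4, -1.6, 16.8]
width: 0.003
```

Call:
move_arm:
  series:
    - {"x": 0, "y": 0.1, "z": 0, "rx": 0, "ry": 0, "rz": 0}

```text
clock: 7.58
position: [0.5042, 0.134, 0.0711]
ee_rot: [-1.234, 1.158, -1.167]
force: [-5.5, -1.4, 18.9]
width: 0.008
```

The stop was reached at 28 mm, as predicted for 0.75 rad. I'll retract straight up.

Call:
move_arm:
  series:
    - {"x": 0, "y": -1, "z": 0, "rx": 0, "ry": 0, "rz": 0}
    - {"x": 0, "y": -2, "z": -0.2, "rx": 0, "ry": 0, "rz": 0}
    - {"x": 0, "y": -4, "z": -0.5, "rx": 0, "ry": 0, "rz": 0}
    - {"x": 0, "y": -5, "z": -1, "rx": 0, "ry": 0, "rz": 0}
    - {"x": 0, "y": -3, "z": -1, "rx": 0, "ry": 0, "rz": 0}
    - {"x": 0, "y": 0, "z": 0, "rx": 0, "ry": 0, "rz": 0}

```text
clock: 8.32
position: [0.4752, 0.1323, 0.2262]
ee_rot: [-1.235, 1.159, -1.167]
force: [-0.1, 0.3, -0.0]
width: 0.001
```

```bash
python3 - <<'E'
from h import *
print(st()[0]["force"].round(2))
for n in("top","scene","wrist"): cv2.imwrite(f"pics/{n}2.png",arm.get_image(n))
s=cv2.imread("pics/scene2.png")[130:290,140:360];w=cv2.imread("pics/wrist2.png")
cv2.imwrite("pics/c2.png",np.hstack([cv2.resize(s,(420,305)),cv2.resize(w,(380,305))]))
E
```

```text
[-0.05  0.28 -0.04]
```

View pics/c2.png

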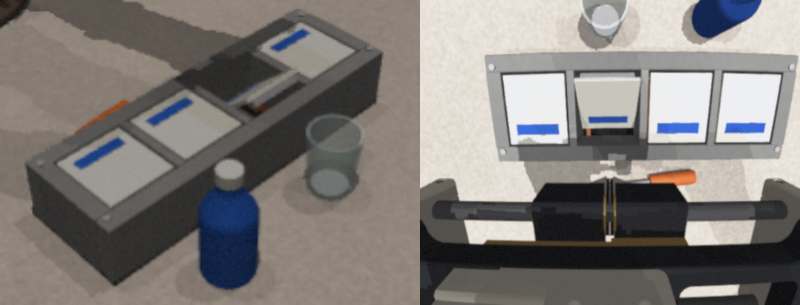

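The scene crop shows panel b swung open, and in the wrist crop its strip has dropped to about (608,120). The other panels are flush. I'll check the tilt numerically, and check that nothing else moved.

```bash
python3 - <<'E'
from h import *
o,p,R=st()
P=arm.camera_params("wrist");T=P["tool_from_camera"]
print([ (b[0],b[1][4]) for b in blue(cv2.imread("pics/wrist2.png"),(105,120,60))])
Rc=R@T[:3,:3];tc=p+R@T[:3,3]
c,s=np.cos(.0695),np.sin(.0695)
for t in(0,.6,.65,.7,.75):
    X=np.array([.5031+.04*c,.1357+.04*s,.08])+np.array([-.04*np.cos(t)*c,-.04*np.cos(t)*s,-.04*np.sin(t)])
    r=Rc.T@(X-tc); print(t,cv2.projectPoints(r.reshape(1,1,3),np.zeros(3),np.zeros(3),P["K"],np.array([P["k1"],0,0,0,0.]))[0].ravel().round(1))
a=cv2.imread("pics/scene0.png");b=cv2.imread("pics/scene2.png")
d=cv2.absdiff(a,b).max(2)
for n,(x0,y0,x1,y1) in dict(bottle=(240,212,282,282),beaker=(298,188,332,236)).items(): print(n,d[y0:y1,x0:x1].mean(),(d[y0:y1,x0:x1]>40).sum())
E
```

```text
[((np.float64(405.8), np.float64(18.6)), 3004), ((np.float64(253.8), np.float64(150.1)), 339), ((np.float64(347.6), np.float64(160.7)), 642), ((np.float64(437.7), np.float64(160.6)), 609), ((np.float64(158.4), np.float64(162.5)), 656)]
0 [251.4 161.5]
0.6 [251.6 152.1]
0.65 [251.6 150.9]
0.7 [251.6 149.6]
0.75 [251.6 148.3]
bottle 7.010544217687075 0
beaker 6.298406862745098 0
```

```bash
python3 - <<'E'
from cell import arm
print(arm.sign_off())
E
```

```text
the job is handed in; nothing more can be done
None
```

Panel b was the loose one. I pushed it fully open, left it open, lifted the hand about 15 cm clear, and handed the job in at about 8.5 s.

- **Finding it:** I pressed d, then c, then b, and stopped there, so a was never pressed. d and c sat firm with no give. d saw up to 23 N, because my last two steps there were coarser than they should have been; c saw about 12 N. b gave way at about 1.5–2 N.
- **Opening it:** I pushed b down 28 mm until the force jumped to 19 N, which matches the stop at 0.75 rad.
- **Last checks:** The wrist picture put the strip within 2 px of where full tilt should show it. Read literally, that picture gives about 0.68 rad. Assuming the axle sits mid-thickness, which I didn't measure, brings it to about 0.75.
- **Surroundings:** The other three panels look flush, the bottle and beaker match the first picture, and nothing was touching the hand. I checked the screwdriver only by eye, and the hand never came near it.

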